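# Park the spring pin and lower the plate press cover

## Robot

A 6-joint arm with a two-finger parallel gripper is mounted at the origin on the work surface. World frame = base frame: x ahead of the robot, y to its left, z up, the work surface at z = 0. Lengths are in m, angles in rad, forces in N, time in s.
With the tool pointing down it reaches from about 0.375 to 0.925 m from the base axis. Payload 5.7 kg.
Tool frame: the origin (TCP) lies where the fingers leave the gripper's body, on its centre line; the fingertips stand 80 mm ahead of it and the grasp point (between the pads) lies 61 mm ahead of it; z points along the fingers, y is the direction in which the jaws open and shut (so a half turn about z gives the same grasp; the last joint's range is limited). The gripper opens to 88 mm and grips with 3 to 60 N. Pads are 20 mm wide; open, the fingers measure 115 mm over their backs; the gripper's body (75 mm by 178 mm) begins 61 mm behind the grasp point.
Start: joints at [1.103, 0.359, 1.51, -0, 1.272, -0.115], TCP at [0.207, 0.563, 0.303] pointing down, gripper open.
Joint ranges: [-2.97, 2.97], [-1.01, 2.36], [0.21, 2.38], [-0.96, 4.11], [0.2, 2.71], [-2.98, 2.98]. Speed limits (rad/s): [2.39, 2.39, 3.14, 3.14, 3.14, 3.14].

## Interface

Orientations are given as a unit quaternion [x, y, z, w].
In Python, from plant import move_pose, move_straight, set_joints, gripper_open, grab, dwell, ik, get_obs, camera, Unreachable, close_job, boxes_of, trace, spot_point gives the robot as it stands. The module is installed in compiled form; this text tells all that it offers. Calls block until the motion is done:
- move_pose(position, orientation): joint-space move of the TCP to a pose.
- move_straight(position, orientation=None, feed=0.15): straight line of the TCP; orientation=None keeps the orientation; feed is the mean speed in m/s.
- set_joints(angles): joint-space move.
- gripper_open() and grab(effort=None): open the fingers fully, or close them until they stop; effort is the grip in N (None keeps the last).
- dwell(seconds).
- ik(position, orientation): joint angles nearest the present ones, or None.
- get_obs(): the state.
- camera(name): name is "side" or "top"; returns a dict with "image" (420x560x3 uint8, red, green, blue), "mtx" (3x3 intrinsics, pixels), "dist_coeffs" ([k1, k2, p1, p2, k3] as OpenCV has them; the pictures are not rectified), "eye" and "rotation" of the camera in the world. Camera axes: x right, y down, z forward; pixel columns grow to the right and rows downward; lengths in m; the calibration is good to about 2 mm. A picture is of the moment at which its call begins. There is no depth.
A pose or a line that the arm cannot do raises Unreachable and nothing moves.
- close_job(): hands the job in, once; it reports no verdict.
Trained networks look in a picture, given as the dict that the camera call returned (one of the last four; its "shot" number tells which), for a name from the list of things; names that differ only in an ending like _2 or _b are one class to them, and where a whole thing is asked for, a point or a joint stands for the part that bears it (a point fixed in the world has none). Each returns a list of dicts, best first, with "confidence" (0 to 1); they miss things now and then, are a little off and sometimes report something else, mostly with a low value. They report only what shows in the picture. A call takes as long as a camera call.
- boxes_of(thing, picture): "at" ([x, y, z] in m, in world coordinates, good to about 4 mm: the middle of the surface that is visible of it).
- trace(thing, picture): "mask" (420x560 bool, what is visible of it).
- spot_point(thing, picture): "at" ([x, y, z] in m, in world coordinates, good to about 4 mm: a listed point, or the origin of a listed thing).
The state is a dict: "time_s": time; "q": joint angles; "qvel": joint speeds; "joint_efforts": joint torques, N m; "tool_pos": TCP position; "tcp_rot": TCP orientation; "force": force on the tool from outside, world axes, zero at the start; "torque": the same for the moment, N m; "width": opening from 0.0 (shut) to 1.0 (fully open).
Only numpy, scipy, OpenCV 4.12 (cv2) and the standard library are available. Lean on these libraries where they do the work, as an engineer would, in place of code of your own. Each camera call takes 0.05 s, during which the arm holds its last target.

## Task

The plate press's cover is latched upright by a spring pin on its left: pull the pin out by its wing grip and turn it about a quarter turn counter-clockwise past the ridges so it rests in its notch and stays out when you let go. Then lower the cover gently, without letting it drop, until it rests fully down on its stops over the plate, and let go with the pin still parked. Leave the plate in its nest and everything else on the bench where it is.

Things in the scene. Friction and masses are not known exactly. Their poses are not given: they have to be found in the camera images.
- press: Plate press fixed on the bench: white base 195 x 255 x 26 mm. Origin on the bench under the middle of the nest; x points to the press's rear (the cover's hinge), y to its left (the pin's side), z up. It does not move.
- cover_knob (a point): Centre of the black knob on the cover's free edge: a cylinder 22 mm in diameter, 28 mm long, axis along the press's y. Pinched on its two flat ends (closing along y) it turns in the grasp as the cover swings. It stands 33 mm off the cover's edge on a bar 10 mm thick, 150 mm from the hinge axis. Site x points to the hinge.
- cover_hinge (a point): Middle of the cover's hinge axis, which runs along the press's y, 75 mm above the bench. The cover is an aluminium frame with a clear window, 160 mm wide, 117 mm from hinge to front edge, 12 mm thick, about 0.35 kg. A notched steel disc (72 mm diameter), 110 mm left on the shaft, turns with it; the pin points at it.
- cover (a joint): Cover angle (rad): 0 = down, level on its stops (knob 75 mm above the bench); grows as it opens; starts at about 1.6 to 1.8, leaning back a little; back stop at 1.85. With the pin home it cannot come below about 1.5. The hinge is slightly stiff: the cover stays where left near upright, but falls when let go below about 1.1.
- pin_grip (a point): Centre of the spring pin's black wing grip, left of the cover: 36 mm long (point x), 10 mm thick (point y), 26 mm tall (point z). Site z is the pin's axis, outward, leaning 35 degrees from vertical to the press's front. With the pin home the wing's underside is 11 mm clear of the housing below. The point moves and turns with the grip.
- latch: The pin's housing, fixed to the press; origin on the hinge axis, z along the pin's axis outward. Its end face, 80 mm along z and 36 mm wide, has a slot along x (14 mm deep) for the cross-bar under the wing, and two ridges 2.5 mm high. The wing's centre is 109 mm along z with the pin home.
- pin (a joint): How far the pin is pulled out (m): 0 = home, 0.022 = end of travel. A spring draws it home with 4 N, 8 N when fully out. Out by 0.012 the cover is free. The cross-bar leaves its slot at 0.014 and clears the ridges at about 0.017 (pull to about 0.019 to turn freely); resting in the rest notch it reads 0.014.
- grip (a joint): Turn of the wing about point z of pin_grip (rad): 0 = cross-bar in line with its slot, grows counter-clockwise looking down onto the wing, stop at 1.5 (about a quarter turn). The ridges are at 0.7; the rest notch is beyond them, 1.15 to 1.5: let go there, the cross-bar stays on the housing's end face.
- well_plate: Bystander: the blue 96-well plate, 85 x 127 x 18 mm, lying loose in the press's nest under the cover. Origin at the centre of its underside.
- bottle: Bystander: glass bottle with a blue cap, 64 mm diameter, 120 mm tall, standing left of the press. Origin at the centre of its underside.
- jar: Bystander: white jar, 52 mm diameter, 60 mm tall, standing right of the press. Origin at the centre of its underside.
- marker: Bystander: marker pen, about 135 mm long and 15 mm thick, lying in front of the press. Origin at the centre of its underside.
- tip_box: Bystander: grey tip box with a blue top, 85 x 122 x 58 mm, far to the right. Origin at the centre of its underside.
- beaker: Bystander: glass beaker, 70 mm diameter, 90 mm tall, far to the left. Origin at the centre of its underside.

How it is judged:
By the outcome, as a careful person would: the job done as asked, in the order asked, and still so for the second after the job is handed in, with the robot touching nothing.
It also fails if it takes over 58 s, if anything falls off the work surface, if the arm or the gripper's body presses on something with over 40 N, if the wrist force passes 120 N, or if a joint passes its speed limit or range.

## Working session

There is one attempt and no reset: what is moved stays moved. The work goes in short steps, each a Python script; the robot and the scene stay as the last script left them, time stands still between calls to the robot, and variables do not carry over. Pictures are saved under pics/ and viewed, and the job is handed in when it is done.

```bash
mkdir -p pics; python3 - <<'E'
from plant import *
import cv2
o=get_obs();print(o)
for n in("side","top"):
    p=camera(n);cv2.imwrite(f"pics/{n}0.png",p["image"][:,:,::-1]);print(n,p["eye"],p["rotation"])
    for t in("press","cover_knob","cover_hinge","pin_grip","latch","well_plate","bottle","jar","marker"):
        r=spot_point(t,p);print(t,[(x["at"],x["confidence"]) for x in r[:2]])
E
```

```text
{'time_s': 0.0, 'q': array([ 1.10287940e+00,  3.59487554e-01,  1.51142109e+00,  6.88229800e-06,
        1.27249926e+00, -1.15069202e-01]), 'qvel': array([ 0.00063334,  0.00053844, -0.00018774,  0.00073223,  0.00139981,
        0.00152873]), 'joint_efforts': array([ 8.23579612e-04, -5.15375340e+01, -2.70730126e+01,  6.78107212e-02,
        3.49944667e-02, -1.46056545e-04]), 'tool_pos': array([0.20708467, 0.56255268, 0.30182417]), 'tcp_rot': array([ 1.75511004e-01,  9.84477051e-01, -8.68391927e-04, -2.63984996e-04]), 'force': array([-0.06623024,  0.32428879, -0.00401339]), 'torque': array([-0.01516228, -0.02356555, -0.01207671]), 'width': 1.001003634588775}
side [-0.05862545 -0.66053909  1.02900787] [ 0.86729611 -0.33398478  0.13499185 -0.34355323]
press [([0.5726, 0.0942, 0.0032], 0.57)]
cover_knob [([0.6566, 0.061, 0.2223], 0.94)]
cover_hinge [([0.629, 0.0729, 0.0732], 0.95)]
pin_grip [([0.6149, 0.1999, 0.1637], 0.48)]
latch [([0.6742, 0.1716, 0.0802], 0.61)]
well_plate [([0.5722, 0.0952, 0.0285], 0.56)]
bottle [([0.6333, 0.3181, -0.0019], 0.88), ([0.4063, 0.1637, 0.0043], 0.71)]
jar [([0.4732, -0.0782, 0.0009], 0.75)]
marker [([0.4075, 0.1648, 0.002], 0.57)]
top [ 0.24259261 -0.03143283  1.49262141] [-0.69391988  0.71328577 -0.06325944  0.07547751]
press [([0.5685, 0.0978, 0.0016], 0.9), ([0.4053, -0.5098, 0.0004], 0.33)]
cover_knob [([0.655, 0.064, 0.2229], 0.98), ([0.406, 0.1688, -0.0007], 0.55)]
cover_hinge [([0.632, 0.0697, 0.0765], 0.78)]
pin_grip [([0.6134, 0.1951, 0.1641], 0.51), ([0.6767, 0.1735, 0.077], 0.4)]
latch [([0.6772, 0.1729, 0.075], 0.72)]
well_plate [([0.574, 0.0938, 0.0319], 0.66)]
bottle [([0.636, 0.3144, 0.0033], 0.81)]
jar [([0.47, -0.0806, -0.0052], 0.62)]
marker []
```

View pics/side0.png

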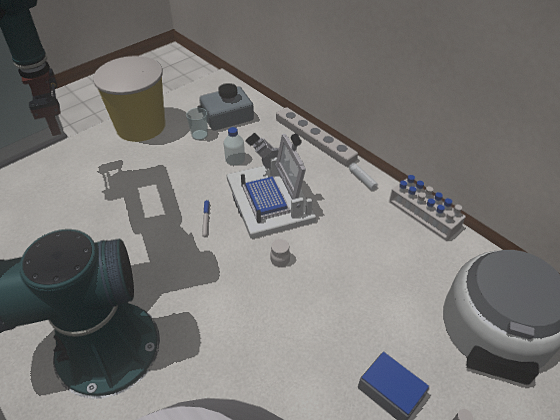

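View pics/top0.png

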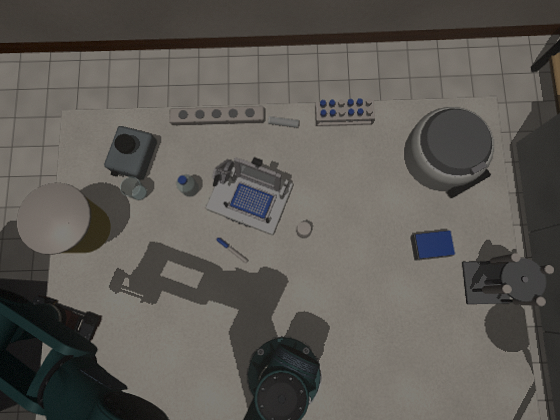

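```bash
cat > h.py <<'E'
from plant import *
import numpy as np, cv2
from scipy.spatial.transform import Rotation as R
def proj(p,P):
    Rm=R.from_quat(p["rotation"]).as_matrix()  # cam->world
    P=np.atleast_2d(P); r=Rm.T; t=-r@np.array(p["eye"])
    return cv2.projectPoints(P.astype(float),cv2.Rodrigues(r)[0],t,np.array(p["mtx"],float),np.array(p["dist_coeffs"],float))[0][:,0]
def crop(p,c,h,s,name,pts=None):
    im=p["image"][:,:,::-1].copy(); u,v=map(int,c)
    x0=max(u-h,0);y0=max(v-int(h*.75),0)
    im=im[y0:y0+int(1.5*h),x0:x0+2*h]; im=cv2.resize(im,None,fx=s,fy=s,interpolation=cv2.INTER_CUBIC)
    if pts is not None:
        for q in pts: cv2.circle(im,(int((q[0]-x0+.5)*s),int((q[1]-y0+.5)*s)),3,(0,0,255),-1)
    cv2.imwrite(f"pics/{name}.png",im); print(name,"origin",x0,y0,"scale",s)
E
python3 - <<'E'
from h import *
import json
D={}
for k in range(4):
  for n in("side","top"):
    p=camera(n)
    for t in("press","cover_knob","cover_hinge","pin_grip","latch"):
        for r in spot_point(t,p)[:1]:
            D.setdefault((n,t),[]).append(r["at"])
for k,v in D.items(): print(k,np.mean(v,0).round(4),np.std(v,0).round(4))
s=camera("side");t=camera("top")
crop(s,(270,180),65,6,"s1");crop(t,(245,195),65,6,"t1"); print(s["mtx"])
print(get_obs()["time_s"])
E
```

```text
('side', 'press') [0.5747 0.0935 0.004 ] [0.0012 0.0013 0.0015]
('side', 'cover_knob') [0.657  0.0618 0.2224] [0.0008 0.0016 0.0013]
('side', 'pin_grip') [0.6162 0.1991 0.1641] [0.0003 0.0006 0.0009]
('side', 'latch') [0.675  0.1737 0.0789] [0.0007 0.0013 0.0009]
('top', 'press') [0.5704 0.0983 0.0025] [0.0015 0.0008 0.0021]
('top', 'cover_knob') [0.6568 0.0643 0.2233] [0.0012 0.0018 0.0005]
('top', 'cover_hinge') [0.63   0.0706 0.075 ] [0.001  0.0013 0.0009]
('top', 'pin_grip') [0.6131 0.1952 0.1632] [0.0014 0.0007 0.0022]
('top', 'latch') [0.6771 0.1724 0.0752] [0.0005 0.0011 0.0024]
('side', 'cover_hinge') [0.6315 0.0706 0.0756] [0.0017 0.0015 0.0013]
s1 origin 205 132 scale 6
t1 origin 180 147 scale 6
[[484.67295192   0.         280.39865119]
 [  0.         484.67295192 209.1121672 ]
 [  0.           0.           1.        ]]
3.5
```

```bash
cat >> h.py <<'E'
YAW=-0.408
H=np.array([0.6307,0.0706,0.075])
Rp=R.from_euler('z',YAW).as_matrix()
def W(x,y,z): # press dirs relative to hinge mid
    return H+Rp@np.array([x,y,z])
E
python3 - <<'E'
from h import *
a=np.radians(35)
s=camera("side");t=camera("top")
K=[]
for th in [1.6,1.7,1.8]: K.append(W(-.15*np.cos(th),0,.15*np.sin(th)))
for y in(-.08,.08): 
    K.append(W(0,y,0)); 
    K.append(W(-.117*np.cos(1.7),y,.117*np.sin(1.7)))
for d in(.08,.096,.122): K.append(W(-d*np.sin(a),.11,d*np.cos(a)))
for sx in(-.018,.018): K.append(W(-.122*np.sin(a)+sx*np.cos(a),.11,.122*np.cos(a)+sx*np.sin(a)))
K.append(W(0,.11,0))
for n,p,c in(("s2",s,(270,180)),("t2",t,(245,195))):
    crop(p,c,65,6,n,proj(p,np.array(K)))
E
```

```text
s2 origin 205 132 scale 6
t2 origin 180 147 scale 6
```

View pics/s2.png

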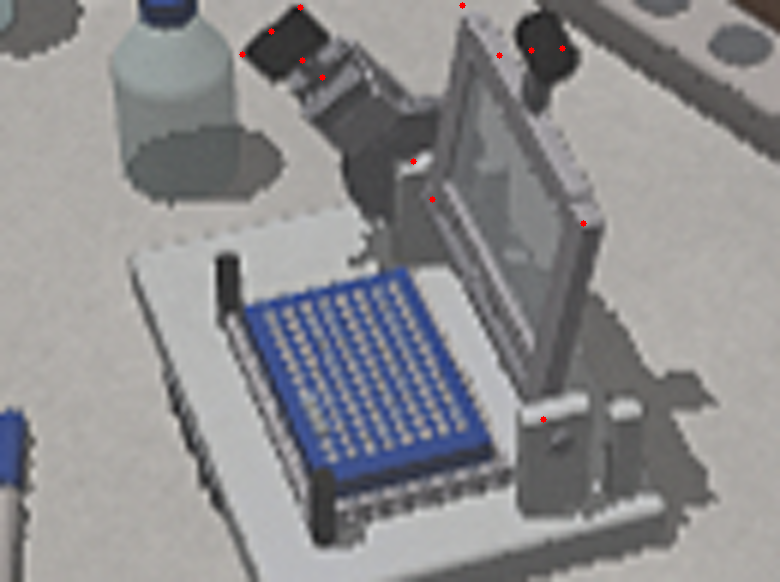

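View pics/t2.png

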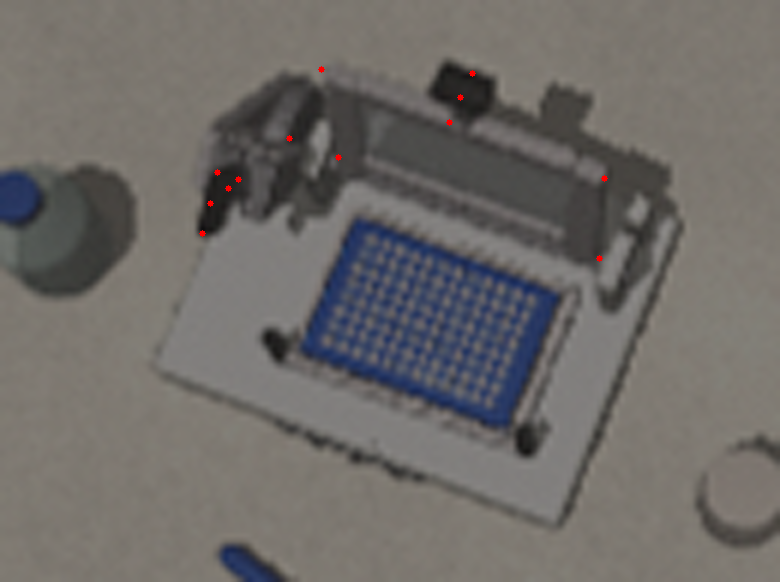

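View pics/s1.png

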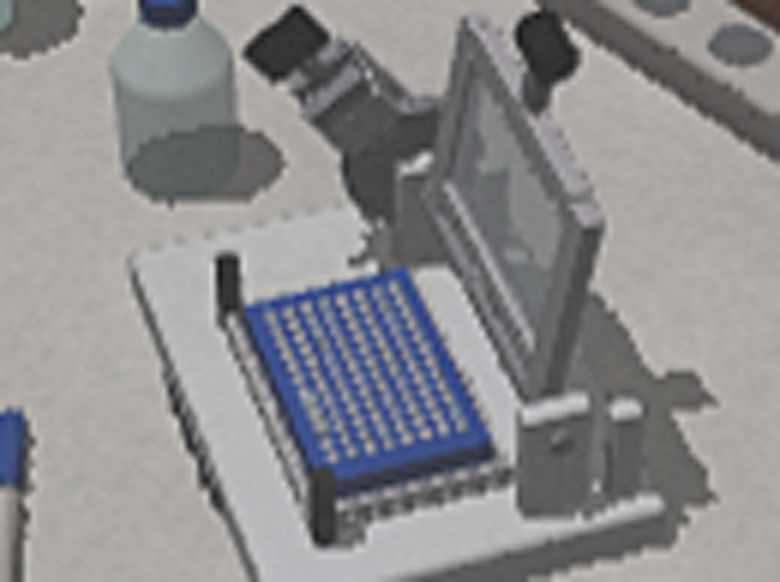

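```bash
cat >> h.py <<'E'
A=np.radians(35)
LZ=Rp@np.array([-np.sin(A),0,np.cos(A)]); LX=Rp@np.array([np.cos(A),0,np.sin(A)]); LY=Rp@np.array([0,1.,0])
LO=W(0,.11,0)
def gpose(d,ang=0,flip=1,dx=0,dy=0):
    """tool with grasp point at distance d along latch z, jaws along latch y turned by ang ccw about LZ"""
    y=flip*(np.cos(ang)*LY-np.sin(ang)*LX); z=-LZ; x=np.cross(y,z)
    q=R.from_matrix(np.c_[x,y,z]).as_quat()
    return LO+LZ*(d+.061)+dx*LX+dy*LY, q
def st(m=""):
    o=get_obs(); f=np.array(o["force"])
    print(m,"t%.2f"%o["time_s"],"w%.4f"%(o["width"]*.088),"F latch xyz",np.round([f@LX,f@LY,f@LZ],2),"tau",np.round(o["torque"],2))
    return o
E
python3 - <<'E'
from h import *
for fl in(1,-1):
    for a in(0,.7,1.35):
        for d in (.112,.132,.2): 
            q=ik(*gpose(d,a,fl)); print(fl,a,d,None if q is None else np.round(q,2))
# measured centre vs model
print(LO+LZ*.109, [.6147,.1972,.1637], LO)
E
```

```text
1 0 0.112 [ 0.45  0.41  1.86 -0.84  0.62 -0.08]
1 0 0.132 [ 0.46  0.38  1.86 -0.81  0.65 -0.1 ]
1 0 0.2 [ 0.53  0.27  1.84 -0.72  0.78 -0.17]
1 0.7 0.112 [ 0.45  0.41  1.86 -0.84  0.62 -0.78]
1 0.7 0.132 [ 0.46  0.38  1.86 -0.81  0.65 -0.8 ]
1 0.7 0.2 [ 0.53  0.27  1.84 -0.72  0.78 -0.87]
1 1.35 0.112 [ 0.45  0.41  1.86 -0.84  0.62 -1.43]
1 1.35 0.132 [ 0.46  0.38  1.86 -0.81  0.65 -1.45]
1 1.35 0.2 [ 0.53  0.27  1.84 -0.72  0.78 -1.52]
-1 0 0.112 None
-1 0 0.132 None
-1 0 0.2 [ 0.53  0.27  1.84 -0.72  0.78  2.97]
-1 0.7 0.112 [ 0.45  0.41  1.86 -0.84  0.62  2.36]
-1 0.7 0.132 [ 0.46  0.38  1.86 -0.81  0.65  2.34]
-1 0.7 0.2 [ 0.53  0.27  1.84 -0.72  0.78  2.27]
-1 1.35 0.112 [ 0.45  0.41  1.86 -0.84  0.62  1.71]
-1 1.35 0.132 [ 0.46  0.38  1.86 -0.81  0.65  1.69]
-1 1.35 0.2 [ 0.53  0.27  1.84 -0.72  0.78  1.62]
[0.61695721 0.19637704 0.16428757] [0.6147, 0.1972, 0.1637] [0.67434517 0.17157078 0.075     ]
```

```bash
python3 - <<'E'
from h import *
move_pose(*gpose(.20,0,dx=-.001)); st("pre")
move_straight(*gpose(.113,0,dx=-.001),feed=.08); st("at")
for n,c in(("side",(270,165)),("top",(235,185))): crop(camera(n),c,65,6,n+"3")
E
```

```text
pre t5.42 w0.0877 F latch xyz [-0.68  0.48  0.08] tau [0.1  0.24 0.02]
at t6.66 w0.0873 F latch xyz [ 0.12 -0.07  1.11] tau [ 0.07  0.25 -0.01]
side3 origin 205 117 scale 6
top3 origin 170 137 scale 6
```

View pics/side3.png

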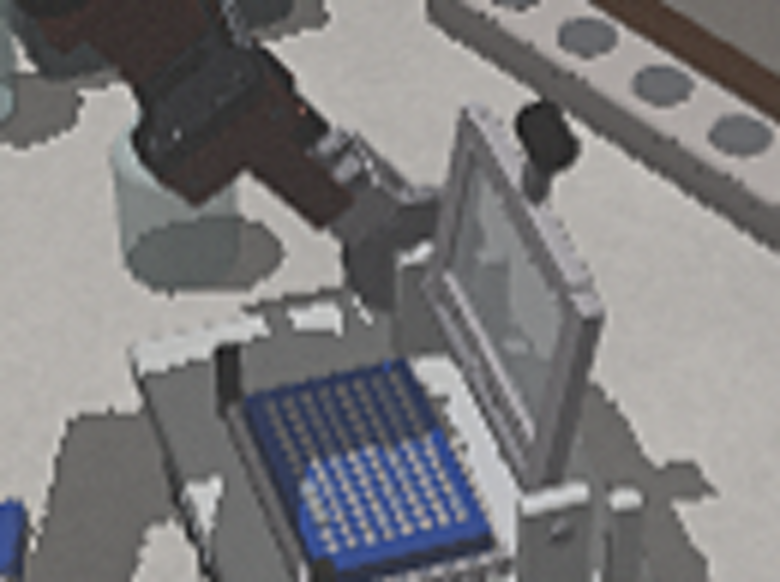

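View pics/top3.png

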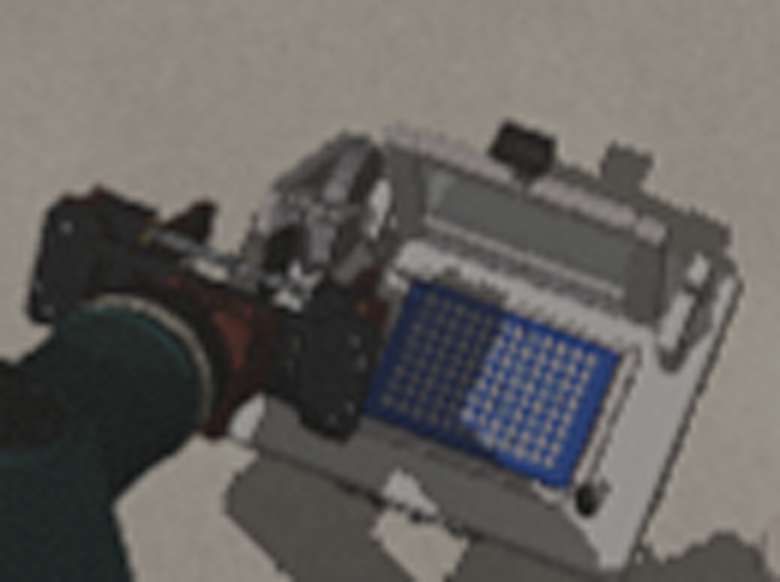

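Side view: the near finger (≈(320,200)) hangs beside the wing and housing. Top view: the wing's dark rear end shows at ≈(285,245), between the fingers. I'll close softly now.

```bash
python3 - <<'E'
from h import *
st()
grab(4); st("grab4")
dwell(.2);o=st(); print(o["tool_pos"]-gpose(.113,0,dx=-.001)[0])
E
```

```text
t6.76 w0.0879 F latch xyz [-0.48 -0.16 -0.12] tau [0.15 0.24 0.  ]
grab4 t7.92 w0.0102 F latch xyz [ 0.01  1.41 -1.08] tau [0.27 0.22 0.14]
 t8.12 w0.0105 F latch xyz [ 0.09  1.21 -0.66] tau [0.38 0.19 0.16]
[1.30696481e-04 2.13660421e-04 4.54293199e-05]
```

```bash
python3 - <<'E'
from h import *
for dy in(.001,.002):
    move_straight(*gpose(.113,0,dx=-.001,dy=dy),feed=.02); dwell(.15); st(dy)
grab(30); dwell(.1); st("grab30")
E
```

```text
0.001 t8.53 w0.0107 F latch xyz [ 0.68 -0.79  0.43] tau [-0.05  0.22 -0.16]
0.002 t8.93 w0.0104 F latch xyz [ 1.   -5.88  1.81] tau [-0.69  0.32 -0.49]
grab30 t9.24 w0.0098 F latch xyz [ 1.22 -6.23  2.28] tau [-0.76  0.29 -0.35]
```

```bash
python3 - <<'E'
from h import *
move_straight(*gpose(.113,0,dx=-.001,dy=.0008),feed=.02); st("centre")
for p in(.006,.012,.0195):
    move_straight(*gpose(.113+p,0,dx=-.001,dy=.0008),feed=.03); st(p)
for a in(.2,.4):
    move_straight(*gpose(.113+.0195,a,dx=-.001,dy=.0008),feed=.02); st(a)
E
```

```text
centre t9.49 w0.0102 F latch xyz [ 0.3  -3.89  0.13] tau [-0.36  0.32 -0.08]
0.006 t9.84 w0.0097 F latch xyz [ 1.5  -3.51 -6.41] tau [-0.33  0.19 -0.04]
0.012 t10.19 w0.0102 F latch xyz [ 0.62 -2.65 -7.54] tau [-0.31  0.2  -0.05]
0.0195 t10.59 w0.0101 F latch xyz [ 0.93 -2.69 -8.29] tau [-0.34  0.16 -0.01]
0.2 t10.94 w0.0097 F latch xyz [ 1.35 -2.18 -8.17] tau [-0.22  0.12 -0.17]
0.4 t11.29 w0.0100 F latch xyz [ 1.31 -2.87 -8.53] tau [-0.19  0.11 -0.15]
```

```bash
python3 - <<'E'
from h import *
for a in(.6,.8,1.0,1.2,1.34):
    move_straight(*gpose(.113+.0195,a,dx=-.001,dy=.0008),feed=.02); o=st(a); print(np.array(o["torque"])@LZ)
E
```

```text
0.6 t11.64 w0.0099 F latch xyz [ 1.91 -2.3  -8.12] tau [-0.13  0.12 -0.11]
0.00461454881618048
0.8 t11.99 w0.0099 F latch xyz [ 1.35 -2.92 -8.16] tau [-0.19  0.08 -0.13]
0.013038182604033124
1.0 t12.34 w0.0102 F latch xyz [ 1.01 -2.26 -7.64] tau [-0.14  0.11 -0.12]
0.0025232291621863356
1.2 t12.69 w0.0101 F latch xyz [ 0.95 -1.86 -7.46] tau [-0.09  0.1  -0.16]
-0.06332354006290869
1.34 t12.98 w0.0097 F latch xyz [ 0.72 -1.62 -7.92] tau [-0.11  0.07 -0.13]
-0.035889056115473064
```

Turned freely. Now lower onto the rest notch and look for the force to unload.

```bash
python3 - <<'E'
from h import *
for p in(.017,.0155,.0145,.0138,.0132):
    move_straight(*gpose(.113+p,1.34,dx=-.001,dy=.0008),feed=.02); st(p)
E
```

```text
0.017 t13.26 w0.0102 F latch xyz [ 0.68 -2.48 -7.74] tau [-0.07  0.14 -0.13]
0.0155 t13.51 w0.0100 F latch xyz [ 1.06 -2.48 -7.3 ] tau [-0.1   0.14 -0.11]
0.0145 t13.76 w0.0101 F latch xyz [ 1.87 -2.49 -7.08] tau [-0.08  0.12 -0.05]
0.0138 t14.01 w0.0097 F latch xyz [ 0.15 -2.79 -2.01] tau [-0.07  0.36 -0.22]
0.0132 t14.26 w0.0100 F latch xyz [-0.23 -3.64  4.57] tau [-0.13  0.55 -0.24]
```

```bash
python3 - <<'E'
from h import *
move_straight(*gpose(.113+.0138,1.34,dx=-.001,dy=.0008),feed=.02); st()
gripper_open(); st("open")
move_straight(*gpose(.23,1.34,dx=-.001,dy=.0008),feed=.15); st("up")
for n,c in(("side",(270,165)),("top",(235,185))):
    p=camera(n); crop(p,c,65,6,n+"4")
    for t in("pin_grip","cover_knob"): print(n,t,[(x["at"],x["confidence"]) for x in spot_point(t,p)[:2]])
for d in(.109,.123): print(d,LO+LZ*d)
E
```

```text
t14.51 w0.0102 F latch xyz [-0.81 -2.9   0.35] tau [-0.07  0.45 -0.19]
open t15.76 w0.0878 F latch xyz [ 0.46  0.16 -0.57] tau [ 0.19  0.22 -0.03]
up t16.60 w0.0881 F latch xyz [ 0.51  0.15 -0.3 ] tau [0.2  0.31 0.02]
side4 origin 205 117 scale 6
side pin_grip [([0.6563, 0.0602, 0.222], 0.68), ([0.6073, 0.2047, 0.1741], 0.66)]
side cover_knob [([0.6565, 0.0626, 0.2198], 0.75)]
top4 origin 170 137 scale 6
top pin_grip [([0.6036, 0.1995, 0.1755], 0.52), ([0.4086, 0.1659, 0.0004], 0.27)]
top cover_knob [([0.6541, 0.0621, 0.2242], 0.94)]
0.109 [0.61695721 0.19637704 0.16428757]
0.123 [0.60958627 0.19956317 0.1757557 ]
```

View pics/side4.png

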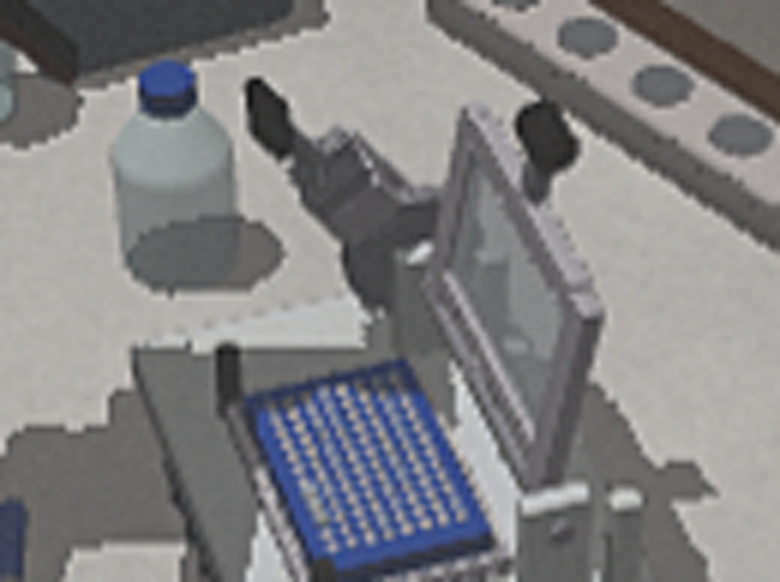

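View pics/top4.png

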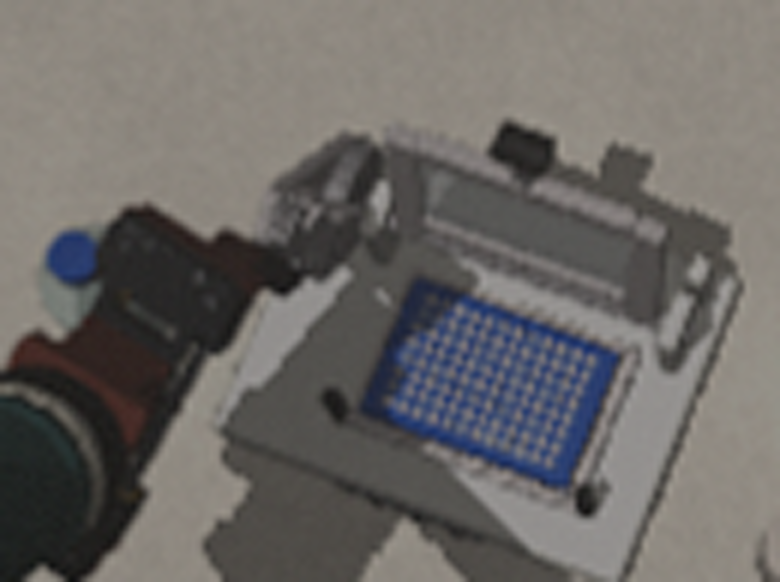

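The wing now shows edge-on at (268,118) in the side view, about 14 mm further out than before. That agrees with the network, so the pin is parked. Next is the knob.

```bash
cat >> h.py <<'E'
def kpose(th,dy=0.002,r=.15,up=0,fl=1,dz=0,tilt=0):
    g=W(-r*np.cos(th),dy,r*np.sin(th)+up+dz)
    y=fl*LY; z=Rp@np.array([np.sin(tilt),0,-np.cos(tilt)]); x=np.cross(y,z)
    return g-.061*z, R.from_matrix(np.c_[x,y,z]).as_quat()
def stp(m=""):
    o=get_obs(); f=Rp.T@np.array(o["force"])
    print(m,"t%.2f"%o["time_s"],"w%.4f"%(o["width"]*.088),"F press xyz",np.round(f,2),"tau",np.round(o["torque"],2))
    return o
E
python3 - <<'E'
from h import *
for fl in(1,-1):
  for th,up in((1.75,.08),(1.75,0),(1.2,0),(.6,0),(0,0),(0,.1)):
    q=ik(*kpose(th,up=up,fl=fl)); print(fl,th,up,None if q is None else np.round(q,2))
E
```

```text
1 1.75 0.08 [-0.01  0.4   1.29 -0.    1.45 -1.17]
1 1.75 0 [-0.01  0.46  1.4  -0.    1.29 -1.17]
1 1.2 0 [ 0.04  0.37  1.57 -0.    1.21 -1.12]
1 0.6 0 [ 0.1   0.35  1.75 -0.    1.04 -1.06]
1 0 0 [ 0.13  0.45  1.87 -0.    0.82 -1.04]
1 0 0.1 [ 0.13  0.31  1.78 -0.    1.05 -1.04]
-1 1.75 0.08 [-0.01  0.4   1.29 -0.    1.45  1.97]
-1 1.75 0 [-0.01  0.46  1.4  -0.    1.29  1.97]
-1 1.2 0 [ 0.04  0.37  1.57 -0.    1.21  2.02]
-1 0.6 0 [ 0.1   0.35  1.75 -0.    1.04  2.08]
-1 0 0 [ 0.13  0.45  1.87 -0.    0.82  2.1 ]
-1 0 0.1 [ 0.13  0.31  1.78 -0.    1.05  2.1 ]
```

```bash
python3 - <<'E'
from h import *
o=get_obs(); move_straight(np.array(o["tool_pos"])+[0,0,.08],feed=.25)
move_pose(*kpose(1.75,up=.09)); stp("above")
move_straight(*kpose(1.75),feed=.1); stp("at")
for n,c in(("side",(280,155)),("top",(250,180))): crop(camera(n),c,65,6,n+"5")
E
```

```text
above t18.17 w0.0876 F press xyz [0.18 0.85 0.06] tau [-0.02  0.01 -0.01]
at t19.22 w0.0878 F press xyz [ 0.69 -0.12  0.45] tau [ 0.02 -0.07  0.02]
side5 origin 215 107 scale 6
top5 origin 185 132 scale 6
```

View pics/side5.png

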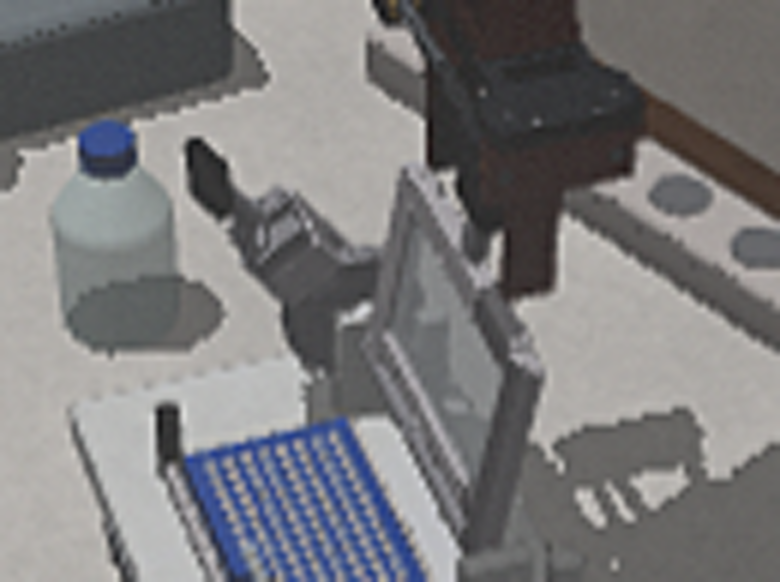

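View pics/top5.png

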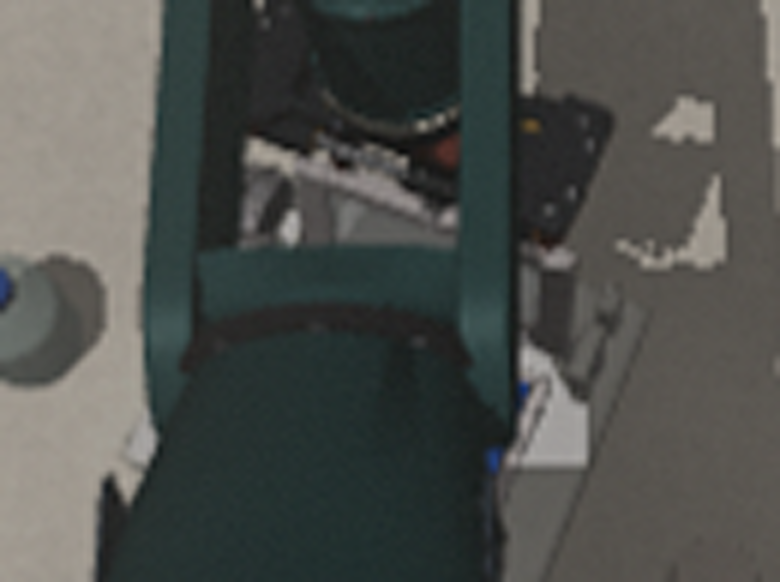

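Side view: the fingers straddle the knob (its dark end shows at (480,215), near finger at (525,240)) behind the upright cover. In the top view the arm hides the knob. Closing softly and centring.

```bash
python3 - <<'E'
from h import *
grab(5); dwell(.15); stp("grab5")
grab(25); dwell(.15); stp("grab25")
E
```

```text
grab5 t20.42 w0.0280 F press xyz [ 0.47 -4.84  0.65] tau [-0.72  0.27  0.1 ]
grab25 t20.78 w0.0279 F press xyz [ 0.11 -5.39  1.04] tau [-0.8   0.33  0.18]
```

```bash
python3 - <<'E'
from h import *
for dy in (.001,):
    move_straight(*kpose(1.75,dy=dy),feed=.02); stp(dy)
for th in(1.7,1.6,1.5,1.4):
    move_straight(*kpose(th,dy=dy),feed=.05); stp(th)
E
```

```text
0.001 t21.03 w0.0280 F press xyz [ 0.58 -1.86  0.37] tau [-0.39  0.14  0.22]
1.7 t21.33 w0.0278 F press xyz [ 1.15 -1.55 -2.15] tau [-0.38 -0.14  0.24]
1.6 t21.78 w0.0282 F press xyz [-0.4  -1.01 -0.7 ] tau [-0.2   0.02  0.23]
1.5 t22.23 w0.0278 F press xyz [-0.28 -2.94  0.54] tau [-0.38  0.07  0.23]
1.4 t22.68 w0.0278 F press xyz [-0.25 -3.79  3.88] tau [-0.56  0.3   0.18]
```

```bash
python3 - <<'E'
from h import *
for th in np.arange(1.28,.49,-.12):
    move_straight(*kpose(th,dy=.0005),feed=.05); o=stp("%.2f"%th)
    if np.linalg.norm(o["force"])>18: break
E
```

```text
1.28 t23.19 w0.0276 F press xyz [-1.45 -2.65  5.33] tau [-0.33  0.35  0.18]
1.16 t23.70 w0.0281 F press xyz [-2.65 -2.56  6.84] tau [-0.31  0.44  0.12]
1.04 t24.21 w0.0284 F press xyz [-3.48 -3.05  5.06] tau [-0.23  0.74  0.2 ]
0.92 t24.72 w0.0278 F press xyz [-4.46 -3.62  3.73] tau [-0.3   0.72  0.18]
0.80 t25.23 w0.0279 F press xyz [-4.39 -3.66  1.98] tau [-0.39  0.62  0.1 ]
0.68 t25.73 w0.0275 F press xyz [-3.05 -4.88  0.61] tau [-0.58  0.64  0.19]
0.56 t26.24 w0.0281 F press xyz [-2.57 -5.87  0.28] tau [-0.59  0.64  0.18]
```

```bash
python3 - <<'E'
from h import *
for th in (.44,.33,.22,.13,.06,.03,.01,0,-.006):
    move_straight(*kpose(th,dy=-.0008),feed=.04 if th>.1 else .02); o=stp("%.3f"%th)
    if np.linalg.norm(o["force"])>18: break
for n,c in(("side",(270,165)),): crop(camera(n),c,65,6,n+"6")
E
```

```text
0.440 t26.84 w0.0279 F press xyz [-4.01  1.54 -0.08] tau [0.42 0.45 0.27]
0.330 t27.40 w0.0278 F press xyz [-3.59  3.45 -0.05] tau [0.7  0.24 0.28]
0.220 t27.96 w0.0280 F press xyz [-4.4   3.54 -0.5 ] tau [0.7  0.2  0.24]
0.130 t28.44 w0.0282 F press xyz [-3.53  4.41 -0.82] tau [0.73 0.25 0.29]
0.060 t29.12 w0.0281 F press xyz [-3.16  3.04 -0.45] tau [0.69 0.13 0.23]
0.030 t29.49 w0.0279 F press xyz [-4.18  3.09 -0.75] tau [0.75 0.17 0.22]
0.010 t29.79 w0.0279 F press xyz [-3.92  3.65 -2.13] tau [0.71 0.16 0.22]
0.000 t30.04 w0.0280 F press xyz [-3.42  3.78 -1.62] tau [0.73 0.13 0.21]
-0.006 t30.29 w0.0280 F press xyz [-4.12  3.79 -0.48] tau [0.75 0.17 0.26]
side6 origin 205 117 scale 6
```

View pics/side6.png

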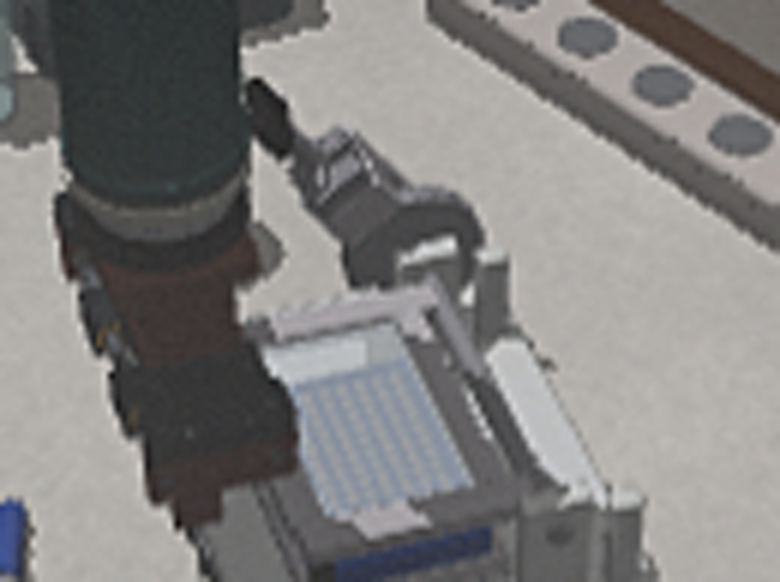

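The cover is nearly level over the plate and the pin is still parked at (268,118). There's no stop contact in the force yet, so I'll keep easing down.

```bash
python3 - <<'E'
from h import *
for th in -np.arange(.012,.06,.006):
    move_straight(*kpose(th,dy=-.0003),feed=.02); o=stp("%.3f"%th)
    if (Rp.T@np.array(o["force"]))[2]>5: break
print(o["tool_pos"][2]-.061)
E
```

```text
-0.012 t30.59 w0.0276 F press xyz [-2.85  1.06  0.9 ] tau [0.3  0.16 0.17]
-0.018 t30.84 w0.0277 F press xyz [-2.82  0.44 -0.69] tau [0.17 0.11 0.24]
-0.024 t31.09 w0.0276 F press xyz [-2.12  0.53 -1.1 ] tau [ 0.05 -0.02  0.22]
-0.030 t31.34 w0.0277 F press xyz [-1.69 -0.02  1.62] tau [-0.07  0.07  0.2 ]
-0.036 t31.59 w0.0276 F press xyz [-3.86 -2.24 10.45] tau [-0.1   0.48  0.3 ]
0.07044459417598548
```

```bash
python3 - <<'E'
from h import *
move_straight(*kpose(-.033,dy=-.0003),feed=.02); dwell(.1); stp()
gripper_open(); stp("open")
p,q=kpose(-.033,dy=-.0003); move_straight(p+[0,0,.12],q,feed=.15)
o=get_obs()
q=np.array(o["q"]); q[0]+=-.7; q[1]-=.1; set_joints(q); stp("away")
a=np.radians(35)
K=[W(-.15,0,0),W(0,.08,0),W(0,-.08,0),W(-.117,.08,.006),W(-.117,-.08,.006),LO+LZ*.123,LO+LZ*.136]
for n,c in(("side",(270,165)),("top",(240,190))):
    p=camera(n); crop(p,c,65,6,n+"7"); crop(p,c,65,6,n+"7k",proj(p,np.array(K)))
    for t in("pin_grip","cover_knob","well_plate"): print(n,t,[(x["at"],x["confidence"]) for x in spot_point(t,p)[:2]])
print(W(-.15,0,0),LO+LZ*.123)
E
```

```text
t31.94 w0.0276 F press xyz [-2.41 -2.07  7.27] tau [-0.15  0.33  0.22]
open t32.97 w0.0883 F press xyz [-0.41 -0.15  0.12] tau [-0.01  0.01  0.01]
away t35.25 w0.0881 F press xyz [ 0.39  0.   -0.25] tau [ 0.    0.06 -0.01]
side7 origin 205 117 scale 6
side7k origin 205 117 scale 6
side pin_grip [([0.6074, 0.2023, 0.1745], 0.56)]
side cover_knob [([0.4935, 0.1319, 0.0752], 0.71)]
side well_plate [([0.5741, 0.0959, 0.0309], 0.4), ([0.4081, -0.5126, 0.0022], 0.29)]
top7 origin 175 142 scale 6
top7k origin 175 142 scale 6
top pin_grip [([0.6031, 0.1947, 0.1743], 0.42), ([0.4936, 0.1348, 0.0756], 0.37)]
top cover_knob [([0.4942, 0.1338, 0.0758], 0.66)]
top well_plate []
[0.49301257 0.13011614 0.075     ] [0.60958627 0.19956317 0.1757557 ]
```

View pics/side7k.png

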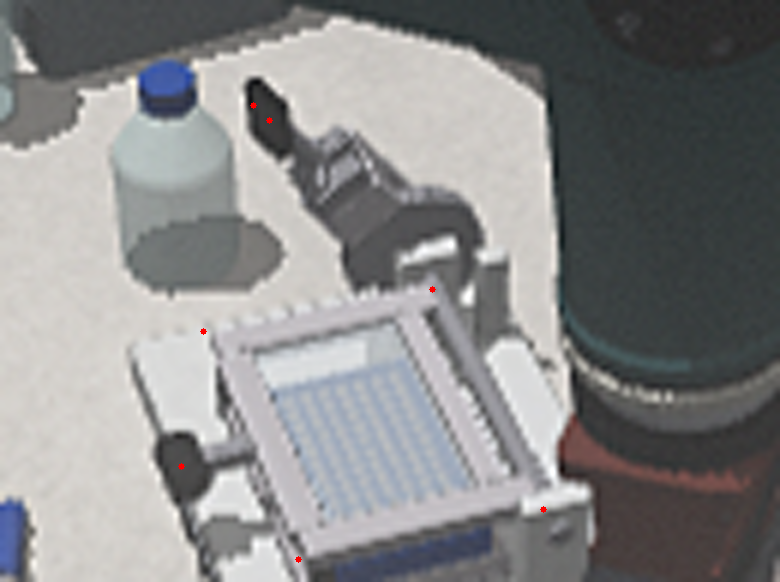

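View pics/top7k.png

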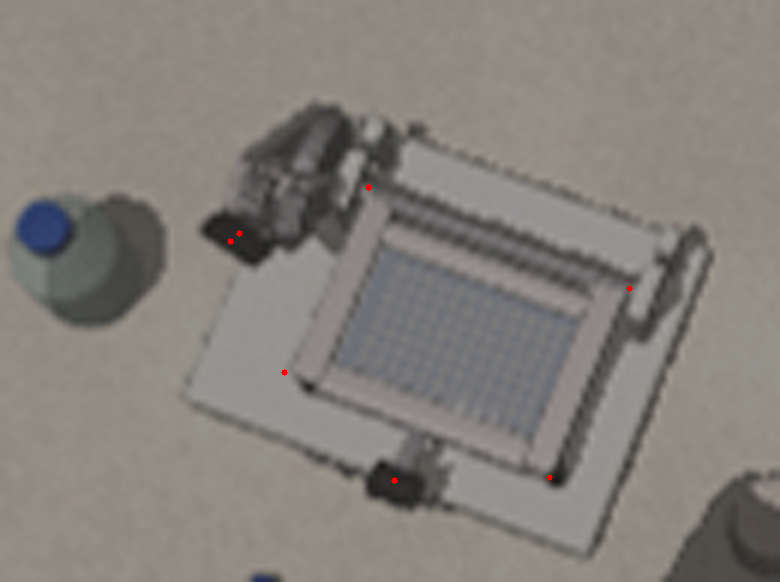

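Both views agree: the cover lies level over the plate, with the knob at (182,466) in the side view and about 75.5 mm high. The wing is still turned and pulled out, and the bottle hasn't moved. One last check on the bystanders before handing in.

```bash
python3 - <<'E'
from h import *
p=camera("top"); cv2.imwrite("pics/top8.png",p["image"][:,:,::-1])
for t in("bottle","jar","marker","cover_knob","pin_grip"): print(t,[(x["at"],x["confidence"]) for x in spot_point(t,p)[:2]])
o=stp(); print(o["tool_pos"],np.abs(o["qvel"]).max())
close_job()
E
```

```text
bottle [([0.6371, 0.3182, 0.0035], 0.82)]
jar [([0.4717, -0.084, -0.0049], 0.48), ([0.6787, 0.1734, 0.0751], 0.19)]
marker [([0.4057, 0.1662, -0.0002], 0.51), ([0.4962, 0.1313, 0.0765], 0.34)]
cover_knob [([0.4931, 0.1324, 0.079], 0.94)]
pin_grip [([0.6058, 0.2005, 0.175], 0.48)]
 t35.95 w0.0879 F press xyz [ 0.   -0.59 -0.76] tau [-0.08  0.09 -0.07]
[ 0.45942238 -0.21751534  0.3008088 ] 0.0016820498227760785
the job is handed in; nothing more can be done
```

View pics/top8.png

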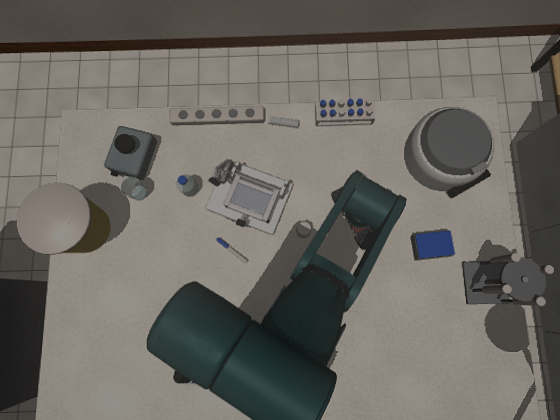

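The job is done and handed in at about 36 s, with the pin parked and the cover resting down over the plate.

- **Pin:** I pulled it out 19.5 mm, turned it about 1.34 rad counter-clockwise and set it down in its notch. It took load at about 14 mm out and stayed there when I let go.
- **Cover:** I held it by the knob and swung it down from about 1.75 rad to its stops. The stops took about 10 N before I let go. I never let it drop.

**Last checks:**
- The knob was about 75–79 mm above the bench in the last pictures; level on the stops is 75 mm.
- The wing was still turned and about 14 mm out.
- The bottle, jar and marker read within about 4 mm of where they started, which is the accuracy of the measurement. I only looked at the tip box and beaker in the final picture, without measuring them.
- The plate read in its nest in the side view, but the network did not find it in the top view. The picture shows it there through the window.
- The arm was clear and still, with no contact force.

**One disagreement:** the stops took load with the grasp point about 4 mm lower than the knob should sit. I put this down to an offset in how I held the knob, because the pictures after letting go show the cover level.

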